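# Dry-close the pendant press mould and hold it shut

### The job

Before the torch is lit, try the pendant press: slide the mould carriage up against its end stop and lock it there with the clamp knob. Then slide the rectangular graphite mould top over the two locating pins of the lower half until it drops on (do not let it fall from the hand), press it down against the spring lift pins until the two halves meet, and finish while still holding it shut. Leave the other things on the bench where they are.

Things in the scene. Friction and masses are not known exactly. Their poses are not given: they have to be found in the camera images.
- press_base: Base of the pendant press, fixed to the bench: aluminium plate 120 x 400 x 12 mm with a steel rail along its own y axis. Origin: centre of the plate's underside; z up. The end stop is the full-width aluminium block at the +y end of the rail (its face at y = +185 mm of this frame); the smaller block at the -y end only ends the rail.
- carriage (a joint): Travel of the carriage along the rail, in m, growing towards the end stop (+y of press_base): 0 at the far end, 0.12 against the stop. Unlocked it slides with about 2 N of friction and may be dragged by the knob. It is a 100 x 225 mm aluminium plate, top 41 mm above the bench; the knob's axis stands 125 mm from the mould's centre, on the side away from the stop.
- clamp_knob (a joint): Angle of the clamp knob in rad: 0 loose, growing as it turns clockwise seen from above; the screw begins to bite on the rail at about 0.75, the carriage is locked (holds about 30 N) from 1.1 on, and 1.45 is the hard end. About 0.15 to 0.25 N m to turn; it stays where it is left. The knob turns about a vertical axis.
- clamp_grip (a point): Grip point of the clamp knob, on its axis, 69 mm above the bench. The knob is a black bar 58 mm long, 14 mm wide and 26 mm tall (its top 79 mm above the bench) on a short neck. This point's x axis runs along the bar, at every knob angle; at angle 0 the bar lies across the rail. Rides on the carriage.
- mould_seat (a point): Centre of the upper face of the lower mould half, 65 mm above the bench; y axis along the rail, z up; rides on the carriage. The lower half is a dark graphite block 70 (x) x 120 (y) x 24 mm with a round recess, 44 mm across and 6 mm deep, in its middle. Its two locating pins stand on the face at y = -42 and +42 mm, its four lift pins at x = +-26, y = +-26 mm.
- pin_a (a point): Tip of the locating pin at y = -42 mm of mould_seat (nearer the clamp knob), axes as mould_seat. Both are steel pins 10 mm in diameter that stand 14 mm above the face, the uppermost 3 mm tapered to 6 mm across.
- pin_b (a point): Tip of the other locating pin, at y = +42 mm of mould_seat (nearer the end stop).
- lift_pins (a joint): How far the four lift pins (8 mm, steel, on one common spring) are pressed down, in m: 0 up (6 mm above the lower mould's face), 0.006 level with it (mould shut). They begin to yield at about 6.5 N and need about 13 N when level, the weight of the mould top included; they spring back when let go.
- mould_top: The loose mould top: rectangular dark graphite block 70 (x) x 120 (y) x 24 mm, about 0.4 kg, with a pale wooden bar handle. Origin: centre of its flat underside; z up. Two blind holes in the underside, 13 mm in diameter, 17 mm deep, chamfered, at y = -42 and +42 mm; fits either way round. It lies left or right of the press. Shut: its origin at mould_seat; resting on the lift pins: 6 mm higher.
- top_handle (a point): Grip point of the mould top's handle, 48 mm above the underside, axes as mould_top. The handle is a wooden bar 80 mm long (y), 18 mm wide (x), its lower side 34 mm and its upper side 60 mm above the underside, on two brass posts.
- round_top: Bystander: round graphite mould top of another press, 72 mm across, 22 mm thick, with a turned wooden knob to 62 mm. Origin: centre of its underside. Lies on the side of the press where the rectangular top does not.
- paddle: Bystander: graphite paddle lying on the bench on the robot's side of the press, about 210 mm long along its y, up to 21 mm high. Origin: near the middle, on the bench.
- tweezers: Bystander: steel tweezers lying on the bench on the robot's side of the press, 190 mm long along their y, 5 mm high. Origin: middle, on the bench.
- frit_jar: Bystander: jar with a white lid behind the press, 57 mm across, 64 mm high. Origin: centre of its underside.
- glasses: Bystander: dark safety glasses standing behind the press, 145 mm wide (y), 42 mm high, arms to +x. Origin: under the lenses.
- pick: Bystander: pick with a wooden handle lying on the bench left of the press, 200 mm long along its x, 15 mm high. Origin: on the bench below its axis, 130 mm from the handle's end.
- steel_mug: Bystander: dark steel mug right of the press, 68 mm across, 85 mm high. Origin: centre of its underside.
Things that resemble listed ones, but are neither listed nor needed, are in the scene too. Leave any blue or turquoise look-alike of the mould_top alone.

How it is judged:
On the way:
1. the carriage stands against its end stop and is locked by the clamp knob, before the mould top is put on (value of joint carriage above 0.116 m and value of joint clamp_knob above 1 rad and distance between mould_top and mould_seat above 0.06 m), for 0.2 s.
At the end, for the whole second after the job is handed in: Carriage within 4 mm of its stop, clamp knob at 1.0 rad or more; mould top on both pins (4 mm, 0.08 rad of the seat, level to 0.04 rad), underside within 1.8 mm of the lower half, lift pins down 4.5 mm or more; at rest, fingers still holding it with over 2 N (value of joint carriage above 0.116 m and value of joint clamp_knob above 1 rad and horizontal distance between mould_top and mould_seat below 0.004 m and z of mould_top in the frame of mould_seat below 0.0018 m and angle between the y axis of mould_top and the y axis of mould_seat, either way round below 0.08 rad and angle between mould_top's own z axis and vertical below 0.04 rad and value of joint lift_pins above 0.0045 m and linear speed of mould_top below 0.01 m/s and contact force between the fingers and mould_top above 2 N); the arm keeps its last pose, push and grip.
It fails at once if the mould top is let fall (linear speed of mould_top above 0.5 m/s and contact force between the fingers and mould_top below 0.2 N).
It fails at once if a bystander is moved by more than 40 mm (distance of any of round_top, paddle, tweezers, frit_jar, glasses, pick, steel_mug from where it was at the start of the episode above 0.04 m).
It also fails if it takes over 50 s, if anything falls off the work surface, if the arm or the gripper's body presses on something with over 40 N, if the wrist force passes 120 N, or if a joint passes its speed limit or range.

### The arm

A 7-joint arm with a two-finger parallel gripper is mounted at the origin on the work surface. World frame = base frame: x ahead of the robot, y to its left, z up, the work surface at z = 0. Lengths are in m, angles in rad, forces in N, time in s.
With the tool pointing down it reaches from about 0.425 to 0.825 m from the base axis. Payload 3.6 kg.
Tool frame: the origin (TCP) lies midway between the tips of the shut fingers; the grasp point (between the pads) lies 19 mm behind it; z points along the fingers, x is the direction in which the jaws open and shut, and the axes are right-handed (so a half turn about z gives the same grasp; the last joint's range is limited). The gripper opens to 93 mm and grips with 3 to 60 N. Pads are 15 mm wide; open, the fingers measure 128 mm over their backs; the gripper's body (75 mm by 188 mm) begins 65 mm behind the grasp point.
Start: joints at [-1.353, 0.615, -0.013, 1.423, 0.008, 1.103, -0.04], TCP at [0.158, 0.631, 0.219] pointing down, gripper open.
Joint ranges: [-3.12, 3.12], [-0.3, 2.06], [-1.34, 1.32], [0.26, 2.42], [-1.36, 4.5], [0.01, 1.98], [-2.84, 2.84]. Speed limits (rad/s): [2.79, 2.79, 3.14, 3.14, 3.14, 3.14, 3.14].

### API

Orientations are given as a 3x3 rotation matrix whose columns are the frame's x, y, z axes.
In Python, from workcell import r, eyes gives the robot as it stands.
- The arm moves only by the shell command python3 -m jog 'ROWS' [FORCE]. ROWS is JSON, a list that holds one entry, the list of rows, each a list of 5 numbers: the shift along the tool's x, y, z in cm, then the turn about the tool's z in rad, then the finger opening in cm, from 0 to 9.3. In form: [[[x, y, z, yaw, grip], ...]]. A call has 1 to 12 rows; each row is the pose to reach, as a shift and turn from the pose commanded when the call began, along the tool's axes at that moment; what a row does not reach only later rows make up. A row lasts 1/8 s, in which the tool goes at most 62.5 mm and 10.7 degrees, less where a joint would pass 70% of its speed; a pose out of reach is approached as far as the arm can. A call with a gripper value outside its range is refused whole. The fingers move at their own pace and stop on an object; FORCE is the grip in N (left out, the last holds). Time passes only in rows, so rows that repeat a pose let the fingers close. It gives the time, the measured TCP pose, the force and the opening at its end, in the units of the state.
- r.read_state(): the state, without advancing time (a new reading comes with each control period).
- eyes.get_image(name): name is "side" or "top"; returns (picture, depth): 400x640x3 uint8, red, green, blue; 400x640 float32, m along the optical axis (not along the pixel's ray), 0 where there is no reading.
- eyes.camera_model(name): a dict with "intrinsics" (3x3 intrinsics, pixels), "R" (3x3) and "t" (3): a world point X has camera coordinates R X + t. Camera axes: x right, y down, z forward; pixel columns grow to the right and rows downward; lengths in m; the calibration is good to about 2 mm. A picture is of the moment at which its call begins. camera_model takes no time and is no camera call.
- r.sign_off(): hands the job in, once; it reports no verdict.
The state is a dict: "time_s": time; "joint_pos": joint angles; "dq": joint speeds; "effort": joint torques, N m; "tool_pos": TCP position; "tool_rot": TCP orientation; "ft_force": force on the tool from outside, world axes, zero at the start; "torque": the same for the moment, N m; "width": finger opening in m.
Only numpy, scipy, OpenCV 4.12 (cv2) and the standard library are available. Lean on these libraries where they do the work, as an engineer would, in place of code of your own. Each camera call takes 0.05 s, during which the arm holds its last target.

## Working session

There is one attempt and no reset: what is moved stays moved. The work goes in short steps, Python scripts to look and compute and a shell command to move; the robot and the scene stay as the last step left them, time stands still between calls to the robot, and variables do not carry over. Pictures are saved under pics/ and viewed, and the job is handed in when it is done.

```bash
ls; mkdir -p pics; python3 - <<'E'
from workcell import r, eyes
import cv2,numpy as np
s=r.read_state()
for k in s: print(k,np.round(np.array(s[k]),4).tolist())
for n in("side","top"):
    im,d=eyes.get_image(n); cv2.imwrite(f"pics/{n}0.png",im[:,:,::-1]); np.save(f"pics/{n}0d.npy",d)
    c=eyes.camera_model(n); print(n,np.round(c["intrinsics"],1).tolist(),np.round(c["R"],3).tolist(),np.round(c["t"],3).tolist())
E
```

```text
pics
time_s 0.0
joint_pos [-1.3525, 0.6159, -0.0126, 1.4249, 0.0081, 1.1034, -0.0404]
dq [0.0009, 0.0006, 0.0006, -0.0001, 0.0021, 0.0005, -0.0002]
effort [0.0002, -45.8932, 0.209, -16.5743, -0.0611, 0.0204, 0.0002]
tool_pos [0.1573, 0.6298, 0.2175]
tool_rot [[0.2423, 0.9702, -0.0006], [0.9702, -0.2423, -0.0025], [-0.0026, 0.0, -1.0]]
ft_force [0.0539, -0.2345, -0.5134]
torque [-0.0235, 0.0165, 0.0203]
width 0.093
side [[447.6, 0.0, 318.2], [0.0, 447.6, 195.3], [0.0, 0.0, 1.0]] [[0.983, -0.182, 0.003], [-0.115, -0.633, -0.766], [0.142, 0.752, -0.643]] [-0.534, 0.113, 1.335]
top [[378.4, 0.0, 319.3], [0.0, 378.4, 193.4], [0.0, 0.0, 1.0]] [[-0.016, -1.0, -0.006], [-0.986, 0.017, -0.163], [0.163, 0.003, -0.987]] [-0.011, 0.523, 1.048]
```

View pics/side0.png

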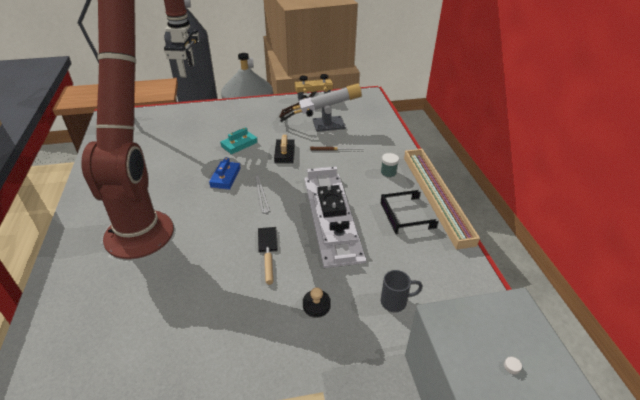

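View pics/top0.png

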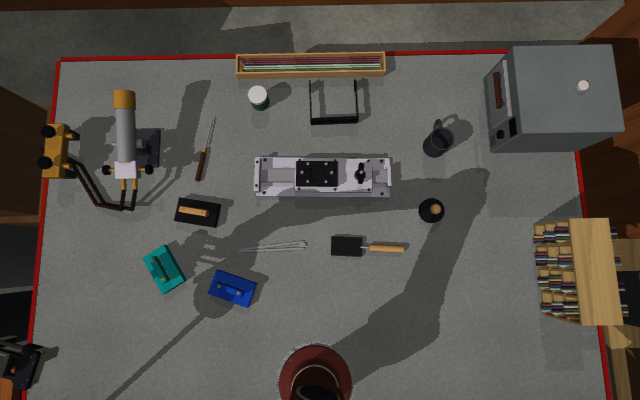

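```bash
python3 - <<'E'
import cv2
t=cv2.imread("pics/top0.png");s=cv2.imread("pics/side0.png")
a=cv2.resize(t[140:310,140:400],(780,510),interpolation=cv2.INTER_CUBIC);cv2.imwrite("pics/c1.png",a)
b=cv2.resize(s[120:270,200:380],(720,600),interpolation=cv2.INTER_CUBIC);cv2.imwrite("pics/c2.png",b)
E
```

```text
(no output)
```

View pics/c1.png

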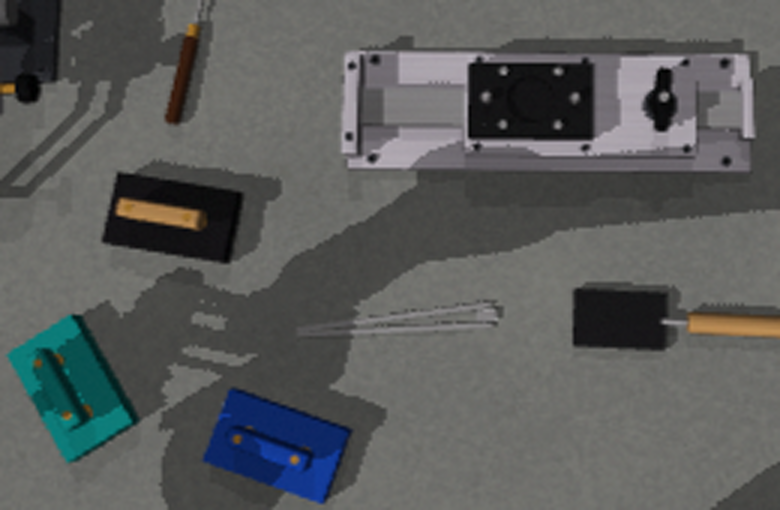

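View pics/c2.png

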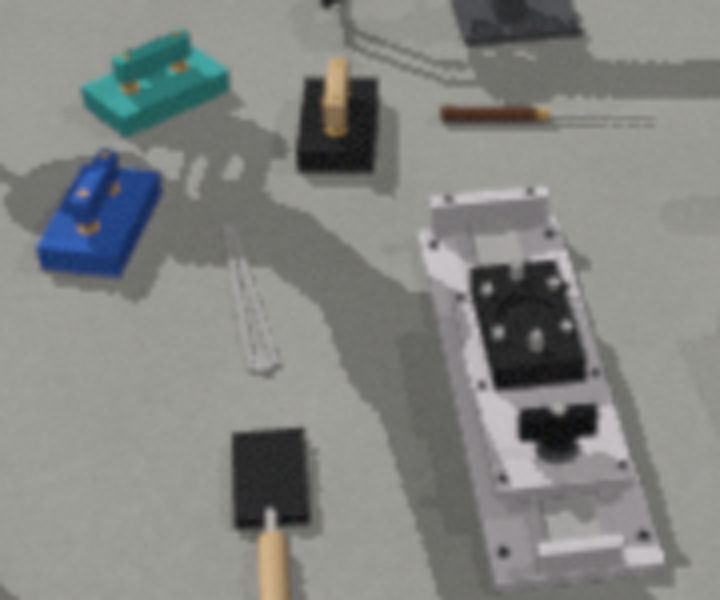

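```bash
cat > h.py <<'E'
import numpy as np,cv2
from workcell import r,eyes
def cam(n):
    c=eyes.camera_model(n);return np.array(c["intrinsics"]),np.array(c["R"]),np.array(c["t"])
def ray(n,uv,z):
    K,R,t=cam(n);uv=np.atleast_2d(np.asarray(uv,float))
    d=(R.T@np.linalg.inv(K)@np.c_[uv,np.ones(len(uv))].T).T;o=-R.T@t
    return o+d*((z-o[2])/d[:,2])[:,None]
def cloud(n,d):
    K,R,t=cam(n);v,u=np.mgrid[:d.shape[0],:d.shape[1]]
    p=np.stack([(u-K[0,2])/K[0,0]*d,(v-K[1,2])/K[1,1]*d,d],-1)
    return (p-t)@R
def proj(n,X):
    K,R,t=cam(n);p=(K@(R@np.atleast_2d(X).T+t[:,None])).T;return p[:,:2]/p[:,2:]
def rect(n,mask,z):
    cs,_=cv2.findContours(mask.astype(np.uint8),cv2.RETR_EXTERNAL,cv2.CHAIN_APPROX_NONE)
    c=max(cs,key=cv2.contourArea)[:,0]
    P=ray(n,c,z)[:,:2]
    (cx,cy),(w,h),a=cv2.minAreaRect((P*1000).astype(np.float32))
    a=a if w>h else a+90   # angle of long axis from +x deg
    return np.round([cx,cy,max(w,h),min(w,h),a],1), c.mean(0)
E
python3 - <<'E'
from h import *
t=cv2.imread("pics/top0.png");d=np.load("pics/top0d.npy")
s=cv2.imread("pics/side0.png");ds=np.load("pics/side0d.npy")
g=t.max(2).astype(int);hsv=cv2.cvtColor(t,cv2.COLOR_BGR2HSV)
def box(m,u0,v0,u1,v1):
    o=np.zeros_like(m);o[v0:v1,u0:u1]=m[v0:v1,u0:u1];return o
C=cloud("top",d)
print("bench z",np.median(C[300:330,250:350,2]),"seat z",np.median(C[165:180,305:328,2]), "carr", np.median(C[165:185,345:352,2]))
dark=g<45
print("seat",rect("top",cv2.morphologyEx(box(dark,285,155,345,192).astype(np.uint8),cv2.MORPH_CLOSE,np.ones((5,5))),0.065))
print("knob",rect("top",box(dark,350,158,372,188),0.079))
m=box(dark|((hsv[...,0]>8)&(hsv[...,0]<25)&(hsv[...,1]>90)),170,192,225,230)
print("top blk",rect("top",m,0.024))
w=box((hsv[...,0]>8)&(hsv[...,0]<25)&(hsv[...,1]>80)&(g>80),170,192,225,230)
print("handle",rect("top",w,0.060))
# bright dots
for nm,z,b in(("pa",.079,(328,168,336,178)),("pb",.079,(297,168,306,178)),("knobdot",.079,(356,168,366,178))):
    mm=box(g>110,*b);v,u=np.nonzero(mm)
    if len(u):print(nm,u.mean(),v.mean(),len(u),ray("top",[[u.mean(),v.mean()]],z).round(4))
# press plate
br=box((g>125),240,145,410,205);print("press@.03",rect("top",br,0.02))
# depth based
for nm,lo,hi,b in(("seat",.058,.070,(285,155,345,192)),("carr",.036,.046,(285,150,400,200)),("knob",.06,.09,(350,158,375,190)),("handle",.05,.07,(170,192,225,230)),("blk",.018,.03,(170,192,225,230)),("stop",.02,.08,(250,150,268,200)),):
    mm=box((C[...,2]>lo)&(C[...,2]<hi),*b);P=C[mm]
    if len(P):
        (cx,cy),(w_,h_),a=cv2.minAreaRect((P[:,:2]*1000).astype(np.float32));print("D",nm,len(P),np.round([cx,cy,w_,h_,a,P[:,2].mean()*1000],1))
E
```

```text
bench z 0.00012760798843233965 seat z 0.06212335124597848 carr 0.04123463862090414
seat (array([575.2, -12.9, 116.7,  87.4,  88.6]), array([316.46808511, 174.14893617]))
knob (array([ 573.1, -135.2,   57.5,   22.5,  178.2]), array([360.25      , 172.97727273]))
top blk (array([477. , 336.1, 126.9,  70.7,  79.7]), array([197.31496063, 212.13385827]))
handle (array([476.2, 339.3,  78.4,  17.6,  79.6]), array([192.4516129 , 210.85483871]))
pa 331.3333333333333 171.66666666666666 3 [[ 0.5782 -0.0548  0.079 ]]
pb 301.5 171.5 4 [[0.5801 0.0291 0.079 ]]
knobdot 361.1666666666667 170.0 18 [[ 0.5815 -0.1388  0.079 ]]
press@.03 (array([581.4,  95.5, 140.6, 115.2,  89. ]), array([281.28664495, 175.05211726]))
D seat 938 [579.  -12.7 117.5  70.3  88.8  64.4]
D carr 1379 [577.2 -88.  278.3 100.7  88.3  41.2]
D knob 114 [ 574.9 -137.5   13.5   56.7   87.6   76.7]
D handle 182 [477.6 337.9  78.6  18.1  79.8  59.5]
D blk 795 [477.6 339.1 122.1  70.   79.7  24.4]
D stop 320 [5.838e+02 1.511e+02 1.005e+02 3.600e+01 4.000e-01 3.820e+01]
```

Choice, with look-alikes: the rectangular top with black block and pale bar is at top-view (197,211). What could be mistaken for it is the teal (163,270) and blue (232,288) copies, the round top (431,210) and the paddle blade (347,246). The close crop shows black graphite with a wooden bar, and its size measures 122x70 mm with the handle at 60 mm. Knob is at (361,173), mould at (317,173), and the end stop on the left at (258,177).

```bash
cat >> h.py <<'E'
def plan(targets,jaw_deg=None):
    "world xyz targets -> tool shifts cm; jaw angle (deg from +x) -> yaw about tool z"
    s=r.read_state();p=np.array(s["tool_pos"]);R=np.array(s["tool_rot"])
    a=np.degrees(np.arctan2(R[1,0],R[0,0]))
    print("t",round(s["time_s"],2),"tcp",p.round(4),"jaw",round(a,2),"tilt",R[:2,2].round(4),"F",np.round(s["ft_force"],2),"T",np.round(s["torque"],2),"w",round(s["width"],4))
    for T in targets: print(T,"->",((np.array(T)-p)@R*100).round(2))
    if jaw_deg is not None:
        da=(a-jaw_deg+90)%180-90; print("yaw",round(np.radians(da),3))
E
python3 -c "
from h import *
d=np.load('pics/top0d.npy');C=cloud('top',d)
for v in (165,173,182):
  print(v,[(u,*(C[v,u,1:]*1000).round(0)) for u in list(range(253,300,2))+list(range(372,396,2))])
plan([(.45,.35,.2),(.5,.1,.2),(.5755,-.1375,.15)],88.7)"
```

```text
165 [(253, np.float64(180.0), np.float64(3.0)), (255, np.float64(166.0), np.float64(48.0)), (257, np.float64(160.0), np.float64(48.0)), (259, np.float64(154.0), np.float64(50.0)), (261, np.float64(153.0), np.float64(19.0)), (263, np.float64(149.0), np.float64(8.0)), (265, np.float64(142.0), np.float64(11.0)), (267, np.float64(135.0), np.float64(16.0)), (269, np.float64(130.0), np.float64(11.0)), (271, np.float64(123.0), np.float64(18.0)), (273, np.float64(118.0), np.float64(14.0)), (275, np.float64(112.0), np.float64(9.0)), (277, np.float64(106.0), np.float64(15.0)), (279, np.float64(100.0), np.float64(12.0)), (281, np.float64(94.0), np.float64(10.0)), (283, np.float64(88.0), np.float64(11.0)), (285, np.float64(82.0), np.float64(14.0)), (287, np.float64(76.0), np.float64(14.0)), (289, np.float64(70.0), np.float64(14.0)), (291, np.float64(64.0), np.float64(11.0)), (293, np.float64(57.0), np.float64(17.0)), (295, np.float64(50.0), np.float64(43.0)), (297, np.float64(42.0), np.float64(65.0)), (299, np.float64(37.0), np.float64(68.0)), (372, np.float64(-179.0), np.float64(13.0)), (374, n
[... 3223 characters left out ...]
oat64(-188.0), np.float64(20.0)), (378, np.float64(-194.0), np.float64(21.0)), (380, np.float64(-199.0), np.float64(26.0)), (382, np.float64(-204.0), np.float64(27.0)), (384, np.float64(-211.0), np.float64(21.0)), (386, np.float64(-216.0), np.float64(28.0)), (388, np.float64(-221.0), np.float64(34.0)), (390, np.float64(-227.0), np.float64(34.0)), (392, np.float64(-238.0), np.float64(3.0)), (394, np.float64(-245.0), np.float64(-0.0))]
t 0.1 tcp [0.1574 0.6299 0.2176] jaw 75.98 tilt [-0.0005 -0.0023] F [-0.66  0.14  0.01] T [0.01 0.02 0.02] w 0.0931
(0.45, 0.35, 0.2) -> [-20.06  35.17   1.81]
(0.5, 0.1, 0.2) -> [-43.11  46.08   1.86]
(0.5755, -0.1375, 0.15) -> [-64.31  59.16   6.91]
yaw -0.222
```

```bash
python3 -m jog '[[[-5,8.8,0.5,0,5],[-10,17.5,1,0,5],[-15,26,1.5,0,5],[-20,35,1.8,0,5],[-24,37,1.8,-0.1,5],[-29,39.4,1.8,-0.22,5],[-34,41.8,1.8,-0.22,5],[-39,44,1.8,-0.22,5],[-43,46,1.8,-0.22,5],[-43,46,1.8,-0.22,5],[-43,46,1.8,-0.22,5],[-43,46,1.8,-0.22,5]]]' 30; python3 -c "
from h import *
plan([(.5758,-.1375,.13),(.5758,-.1375,.05)],88.7)"
```

```text
time_s: 1.6
tool_pos: [0.4997, 0.0999, 0.2003]
tool_rot: [[0.029, 1.0, -0.001], [1.0, -0.029, -0.001], [-0.001, -0.001, -1.0]]
ft_force: [-0.1, 0.1, -0.0]
width: 0.05
t 1.6 tcp [0.4997 0.0999 0.2003] jaw 88.32 tilt [-0.0007 -0.0009] F [-0.11  0.08 -0.05] T [ 0.01 -0.   -0.02] w 0.05
(0.5758, -0.1375, 0.13) -> [-23.5    8.3    7.05]
(0.5758, -0.1375, 0.05) -> [-23.49   8.31  15.05]
yaw -0.007
```

```bash
python3 -m jog '[[[-6,2,1,0,5],[-12,4,3,0,5],[-18,6,5,0,5],[-23.5,8.3,7,0,5],[-23.5,8.3,10,0,5],[-23.5,8.3,11,0,5],[-23.5,8.3,11,0,5]]]' 30; python3 -c "
from h import *
for n in('side','top'):
  im,d=eyes.get_image(n); cv2.imwrite(f'pics/{n}1.png',im[:,:,::-1])
  u,v=(340,215) if n=='side' else (360,173)
  cv2.imwrite(f'pics/{n}1c.png',cv2.resize(im[v-60:v+60,u-70:u+70,::-1],None,fx=4,fy=4))
"
```

```text
time_s: 2.48
tool_pos: [0.5766, -0.1318, 0.0902]
tool_rot: [[0.021, 1.0, -0.002], [1.0, -0.021, 0.002], [0.002, -0.002, -1.0]]
ft_force: [-0.4, 0.8, 0.8]
width: 0.0501
```

View pics/side1c.png

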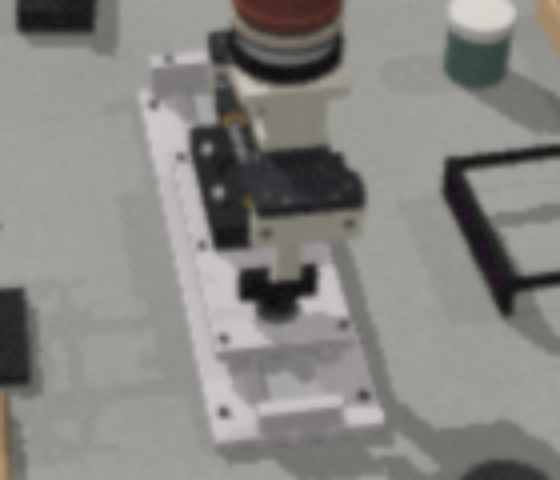

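View pics/top1c.png

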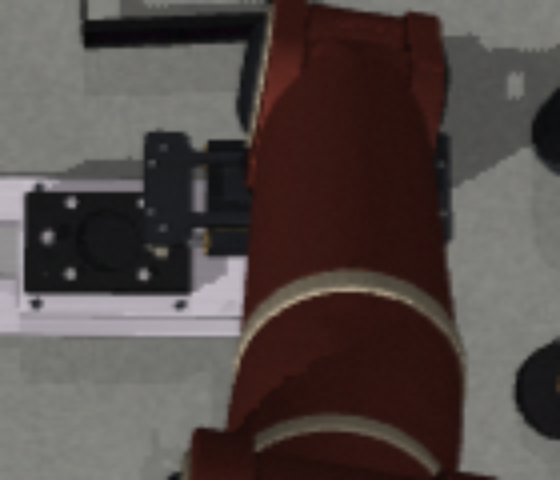

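The pictures show the fingers above the knob bar, with the near finger at side crop (285,265) and centred along the bar. The tool was still settling in y, so I'll re-measure before descending.

```bash
python3 -c "
from h import *
plan([(.5758,-.1375,.09),(.5758,-.1375,.05)],88.7)"
```

```text
t 2.58 tcp [ 0.5777 -0.1327  0.0918] jaw 88.78 tilt [0.0018 0.0008] F [ 0.37 -0.7  -0.34] T [-0.02 -0.01 -0.08] w 0.0497
(0.5758, -0.1375, 0.09) -> [-0.48 -0.18  0.18]
(0.5758, -0.1375, 0.05) -> [-0.49 -0.18  4.18]
yaw 0.001
```

```bash
python3 -m jog '[[[-0.4,-0.1,1,0,5],[-0.4,-0.1,2,0,5],[-0.4,-0.1,3,0,5],[-0.4,-0.1,4,0,5],[-0.4,-0.1,4,0,5],[-0.4,-0.1,4,0,5]]]' 30; python3 -c "
from h import *
plan([(.5758,-.1375,.05)],88.7)"
```

```text
time_s: 3.32
tool_pos: [0.5758, -0.1391, 0.0507]
tool_rot: [[0.025, 1.0, 0.0], [1.0, -0.025, -0.0], [-0.0, 0.0, -1.0]]
ft_force: [-0.4, 0.2, 0.2]
width: 0.0502
t 3.33 tcp [ 0.5758 -0.1391  0.0507] jaw 88.58 tilt [ 0.0002 -0.0001] F [-0.42  0.16  0.18] T [ 0.01  0.02 -0.02] w 0.0502
(0.5758, -0.1375, 0.05) -> [ 0.16 -0.01  0.07]
yaw -0.002
```

Now I'll grip the knob.

```bash
python3 -m jog '[[[0.15,0,0,0,1],[0.15,0,0,0,1],[0.15,0,0,0,1],[0.15,0,0,0,1],[0.15,0,0,0,1],[0.15,0,0,0,1],[0.15,0,0,0,1],[0.15,0,0,0,1]]]' 30; python3 -c "
from h import *
plan([])"
```

```text
time_s: 4.32
tool_pos: [0.5758, -0.1378, 0.0509]
tool_rot: [[0.025, 1.0, 0.0], [1.0, -0.025, -0.0], [-0.0, 0.0, -1.0]]
ft_force: [-0.2, -1.9, 2.8]
width: 0.0232
t 4.33 tcp [ 0.5758 -0.1378  0.0509] jaw 88.57 tilt [ 0.0004 -0.0004] F [-0.16 -1.89  2.78] T [-0.45 -0.01  0.01] w 0.0232
```

```bash
python3 -m jog '[[[0,0,0,0,1],[0,0,0,0,1],[0,0,0,0,1],[0,0,0,0,1]]]' 30; python3 -c "
from h import *
plan([])
im,d=eyes.get_image('side'); cv2.imwrite('pics/side2c.png',cv2.resize(im[155:275,270:410,::-1],None,fx=5,fy=5))"
```

```text
time_s: 4.82
tool_pos: [0.5759, -0.1376, 0.0509]
tool_rot: [[0.025, 1.0, 0.0], [1.0, -0.025, -0.0], [-0.0, 0.0, -1.0]]
ft_force: [0.1, -1.1, 4.2]
width: 0.0231
t 4.83 tcp [ 0.5759 -0.1376  0.0509] jaw 88.58 tilt [ 0.0004 -0.0002] F [ 0.11 -1.07  4.24] T [-0.46  0.05 -0.02] w 0.0231
```

View pics/side2c.png

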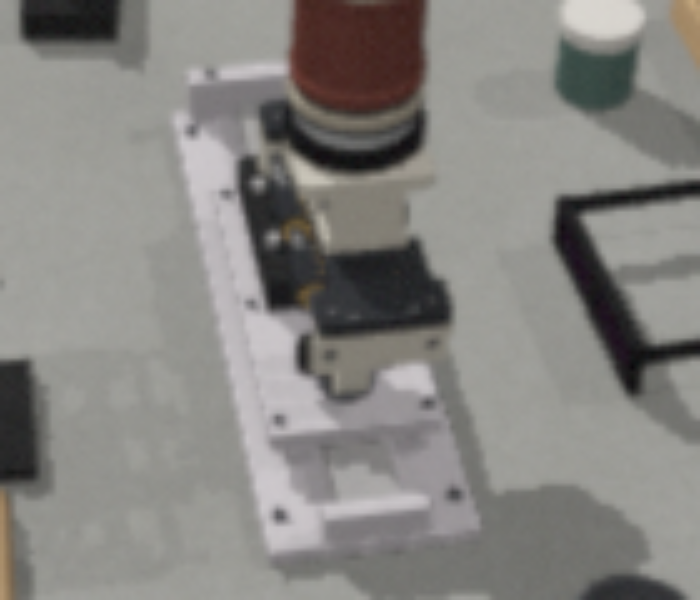

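The fingers stopped at 23 mm where the bar is 14 mm, so the tips (z 51 mm) are clamping the neck below the bar (the bar's underside is about 53 mm). I'll open, lift 6 mm and re-grip.

```bash
python3 -m jog '[[[0,0,0,0,4],[0,0,0,0,4],[0,0,-0.3,0,4],[0,0,-0.7,0,4],[0,0,-0.7,0,1],[0,0,-0.7,0,1],[0,0,-0.7,0,1],[0,0,-0.7,0,1],[0,0,-0.7,0,1],[0,0,-0.7,0,1],[0,0,-0.7,0,1],[0,0,-0.7,0,1]]]' 35; python3 -c "
from h import *
plan([])"
```

```text
time_s: 6.38
tool_pos: [0.5756, -0.1376, 0.0576]
tool_rot: [[0.025, 1.0, -0.0], [1.0, -0.025, -0.0], [-0.0, -0.0, -1.0]]
ft_force: [-0.8, -0.5, 0.3]
width: 0.0164
t 6.38 tcp [ 0.5756 -0.1376  0.0576] jaw 88.58 tilt [-0.0002 -0.0001] F [-0.75 -0.53  0.3 ] T [-0.03  0.05 -0.01] w 0.0164
```

```bash
python3 -m jog '[[[0,0,0,0,1],[1,0,0,0,1],[2,0,0,0,1],[3,0,0,0,1],[4,0,0,0,1],[5,0,0,0,1],[6,0,0,0,1],[7,0,0,0,1],[8,0,0,0,1],[8.5,0,0,0,1],[9,0,0,0,1],[9,0,0,0,1]]]' 35; python3 -c "
from h import *
plan([])"
```

```text
time_s: 7.88
tool_pos: [0.578, -0.0463, 0.0576]
tool_rot: [[0.024, 1.0, 0.0], [1.0, -0.024, 0.001], [0.001, 0.0, -1.0]]
ft_force: [0.5, 0.5, -1.6]
width: 0.0163
t 7.88 tcp [ 0.578  -0.0463  0.0576] jaw 88.62 tilt [0.0001 0.0013] F [ 0.53  0.53 -1.64] T [ 0.06 -0.17  0.02] w 0.0163
```

```bash
python3 -m jog '[[[0.3,0,0,0,1],[0.6,0,0,0,1],[0.9,0,0,0,1],[1.2,0,0,0,1],[1.2,0,0,0,1],[1.2,0,0,0,1]]]' 35; python3 -c "
from h import *
plan([])
im,d=eyes.get_image('side'); cv2.imwrite('pics/side3c.png',cv2.resize(im[155:275,270:410,::-1],None,fx=5,fy=5))"
```

```text
time_s: 8.62
tool_pos: [0.5783, -0.037, 0.0577]
tool_rot: [[0.026, 1.0, 0.0], [1.0, -0.026, -0.002], [-0.002, 0.0, -1.0]]
ft_force: [1.4, -5.2, -1.8]
width: 0.0163
t 8.62 tcp [ 0.5783 -0.037   0.0577] jaw 88.53 tilt [ 0.0002 -0.0019] F [ 1.37 -5.17 -1.84] T [-1.16 -0.28 -0.01] w 0.0163
```

View pics/side3c.png

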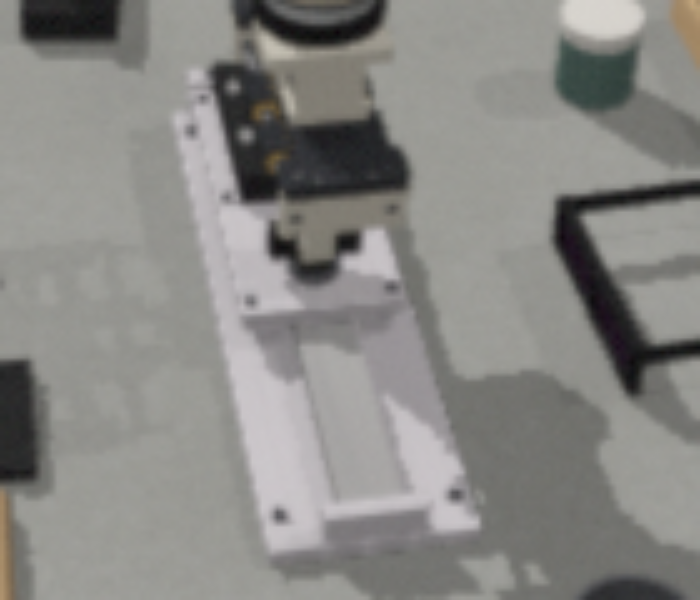

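The carriage has followed the gripper, its plate now near the stop at crop (205,75), with 5 N of resistance. I'll push a little more to confirm contact.

```bash
python3 -m jog '[[[0.2,0,0,0,1],[0.3,0,0,0,1],[0.3,0,0,0,1]]]' 35; python3 -c "
from h import *
plan([])"
```

```text
time_s: 9.05
tool_pos: [0.5783, -0.0369, 0.0577]
tool_rot: [[0.027, 1.0, 0.0], [1.0, -0.027, -0.005], [-0.005, 0.0, -1.0]]
ft_force: [1.9, -8.6, -2.2]
width: 0.0166
t 9.05 tcp [ 0.5783 -0.0369  0.0577] jaw 88.43 tilt [ 0.0003 -0.0053] F [ 1.9  -8.61 -2.16] T [-2.02 -0.34 -0.01] w 0.0166
```

```bash
python3 -m jog '[[[0,0,0,0,1],[0,0,0,0.15,1],[0,0,0,0.3,1],[0,0,0,0.45,1],[0,0,0,0.6,1],[0,0,0,0.75,1],[0,0,0,0.9,1],[0,0,0,1.05,1],[0,0,0,1.2,1],[0,0,0,1.32,1],[0,0,0,1.32,1],[0,0,0,1.32,1]]]' 60; python3 -c "
from h import *
plan([])
im,d=eyes.get_image('side'); cv2.imwrite('pics/side4c.png',cv2.resize(im[155:275,270:410,::-1],None,fx=5,fy=5))"
```

```text
time_s: 10.55
tool_pos: [0.5796, -0.0353, 0.0578]
tool_rot: [[0.975, 0.223, 0.004], [0.223, -0.975, -0.004], [0.003, 0.005, -1.0]]
ft_force: [2.7, -7.4, -3.7]
width: 0.0157
t 10.55 tcp [ 0.5796 -0.0353  0.0578] jaw 12.9 tilt [ 0.0037 -0.0045] F [ 2.67 -7.37 -3.65] T [-1.68 -0.56  0.14] w 0.0157
```

View pics/side4c.png

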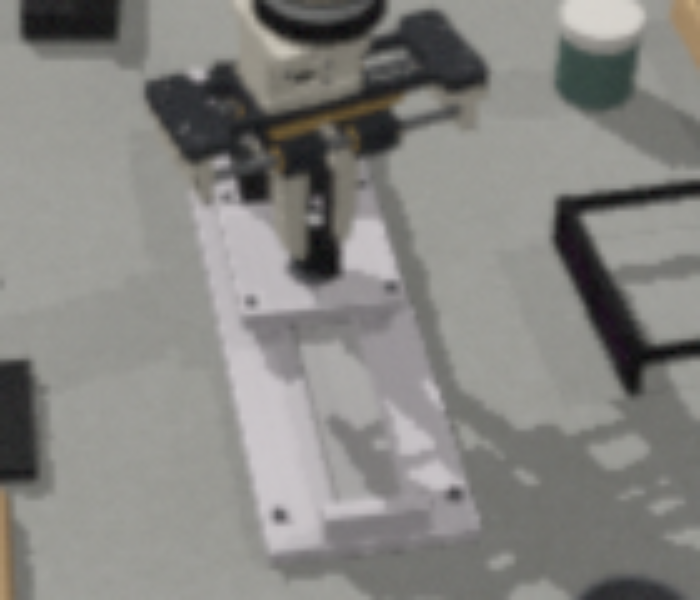

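The bar has turned with the jaws. I'll release, lift, go to a hover over the mould top, and check the lock from above on the way.

```bash
python3 -m jog '[[[0,0,0,0,5],[0,0,0,0,5],[0,0,0,0,5],[0,0,-2,0,5],[0,0,-7,0,5],[0,0,-12,0,5],[0,0,-16,0,6],[0,0,-16,0,6]]]'; python3 -c "
from h import *
plan([(.50,.15,.215),(.4775,.339,.18)],-10.3)"
```

```text
time_s: 11.6
tool_pos: [0.5802, -0.0323, 0.2212]
tool_rot: [[0.974, 0.225, 0.007], [0.225, -0.974, 0.001], [0.007, 0.001, -1.0]]
ft_force: [0.5, 0.4, -0.2]
width: 0.0594
t 11.6 tcp [ 0.5802 -0.0323  0.2212] jaw 13.0 tilt [0.0072 0.0007] F [ 0.46  0.42 -0.19] T [-0.09  0.02 -0.02] w 0.0594
(0.5, 0.15, 0.215) -> [ -3.71 -19.56   0.57]
(0.4775, 0.339, 0.18) -> [ -1.68 -38.49   4.07]
yaw 0.407
```

```bash
python3 -m jog '[[[-1,-5,0.5,0.1,6],[-2,-10,0.5,0.2,6],[-3,-15,0.5,0.3,6],[-3.7,-19.6,0.6,0.41,6],[-3.2,-24.6,1.5,0.41,6],[-2.7,-29.6,2.5,0.41,6],[-2.2,-34.5,3.5,0.41,6],[-1.7,-38.5,4,0.41,6],[-1.7,-38.5,4,0.41,6],[-1.7,-38.5,4,0.41,6]]]'; python3 - <<'E'
from h import *
plan([(.4776,.3385,.07),(.4776,.3385,.030)],-10.3)
im,d=eyes.get_image("top");cv2.imwrite("pics/top5c.png",cv2.resize(im[120:240,160:400,::-1],None,fx=3,fy=3,interpolation=cv2.INTER_CUBIC))
im2,d2=eyes.get_image("side");cv2.imwrite("pics/side5c.png",cv2.resize(im2[100:260,230:400,::-1],None,fx=3.5,fy=3.5,interpolation=cv2.INTER_CUBIC))
C=cloud("top",d);P=C.reshape(-1,3)
for nm,lo,hi,x0,x1,y0,y1 in(("seat",.058,.071,.52,.64,.02,.17),("knob",.06,.09,.53,.63,-.08,.005),("mug",.04,.1,.5,.75,-.45,-.25)):
    m=(P[:,2]>lo)&(P[:,2]<hi)&(P[:,0]>x0)&(P[:,0]<x1)&(P[:,1]>y0)&(P[:,1]<y1);Q=P[m]
    if len(Q)>5:
        (a,b),(w,h),an=cv2.minAreaRect((Q[:,:2]*1000).astype(np.float32));print(nm,len(Q),np.round([a,b,w,h,an,Q[:,2].mean()*1000],1))
E
```

```text
time_s: 12.85
tool_pos: [0.4749, 0.3378, 0.1767]
tool_rot: [[0.983, -0.183, -0.002], [-0.183, -0.983, -0.002], [-0.001, 0.002, -1.0]]
ft_force: [-0.4, -1.5, 0.6]
width: 0.06
t 12.85 tcp [0.4749 0.3378 0.1767] jaw -10.57 tilt [-0.0017 -0.002 ] F [-0.43 -1.54  0.62] T [-0.04  0.05 -0.02] w 0.06
(0.4776, 0.3385, 0.07) -> [ 0.27 -0.15 10.67]
(0.4776, 0.3385, 0.03) -> [ 0.28 -0.15 14.67]
yaw -0.005
seat 934 [581.3  89.  120.3  69.5  88.2  64.5]
knob 119 [578.1 -35.6  15.   56.3  11.5  76.4]
mug 415 [ 680.4 -363.    94.6   67.1   27.3   67.5]
```

View pics/top5c.png

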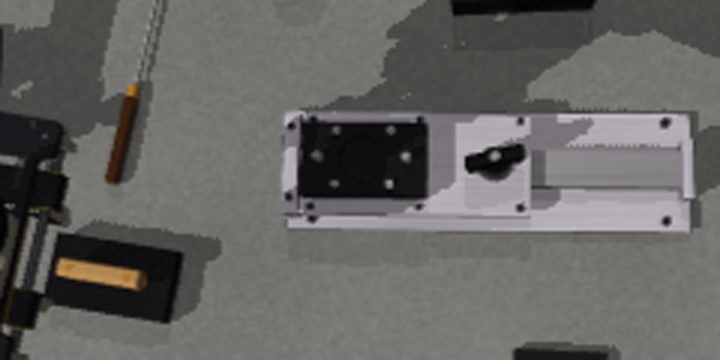

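View pics/side5c.png

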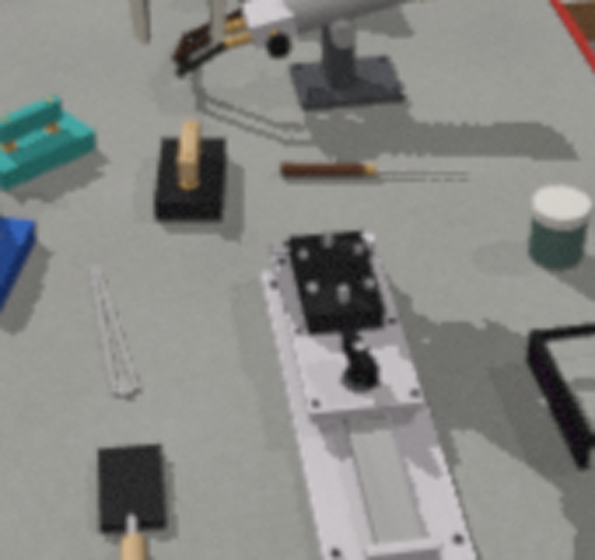

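The carriage is against the stop, its front edge at crop (300,160). The knob bar measures about 101.5°, so it has turned ≈1.34 rad and is locked; bystanders look untouched. I'll get the pin tips from both views before grasping.

```bash
python3 - <<'E'
from h import *
I={n:eyes.get_image(n) for n in("top","side")}
guess={"pb":(.5822,.131,.079),"pa":(.580,.0465,.079)}
Ps={}
for k,X in guess.items():
    uv={}
    for n in I:
        im=cv2.cvtColor(I[n][0],cv2.COLOR_RGB2GRAY).astype(float)
        u,v=proj(n,X)[0];ui,vi=int(round(u)),int(round(v));w=im[vi-5:vi+6,ui-5:ui+6]
        q=np.clip(w-(np.median(w)+25),0,None); yy,xx=np.mgrid[vi-5:vi+6,ui-5:ui+6]
        # nearest component to guess
        nlab,lab,st,ce=cv2.connectedComponentsWithStats((q>0).astype(np.uint8))
        print(k,n,"pred",round(u,1),round(v,1),[(st[i,4],(ce[i]+[ui-5,vi-5]).round(1).tolist()) for i in range(1,nlab)])
        i=1+np.argmin([np.hypot(*(ce[i]-5)) for i in range(1,nlab)]);m=lab==i
        uv[n]=[(xx*q)[m].sum()/q[m].sum(),(yy*q)[m].sum()/q[m].sum()]
    pr=[]
    for n in("top","side"):
        K,R,t=cam(n);pr.append(K@np.c_[R,t])
    X4=cv2.triangulatePoints(pr[0],pr[1],np.array(uv["top"]).reshape(2,1),np.array(uv["side"]).reshape(2,1))
    print(k,"tri",(X4[:3]/X4[3]).ravel().round(4),"top@.077",ray("top",uv["top"],.077).round(4),"side@.075",ray("side",uv["side"],.075).round(4))
    Ps[k]=ray("top",uv["top"],.077)[0]
    c=(X4[:3]/X4[3]).ravel()
print((Ps["pa"]+Ps["pb"])/2,np.degrees(np.arctan2(*(Ps["pb"]-Ps["pa"])[[1,0]])),np.linalg.norm(Ps["pb"]-Ps["pa"]))
E
```

```text
pb top pred 265.3 171.4 [(np.int32(1), [260.0, 166.0]), (np.int32(3), [260.0, 171.0]), (np.int32(13), [265.4, 171.4])]
pb side pred 322.7 165.7 [(np.int32(47), [322.7, 162.7])]
pb tri [0.5819 0.1296 0.0926] top@.077 [[0.5834 0.1319 0.077 ]] side@.075 [[0.5881 0.1538 0.075 ]]
pa top pred 295.3 171.6 [(np.int32(12), [294.7, 171.8])]
pa side pred 327.2 181.5 [(np.int32(21), [327.6, 183.4])]
pa tri [0.5819 0.0485 0.0708] top@.077 [[0.5803 0.0481 0.077 ]] side@.075 [[0.5809 0.0434 0.075 ]]
[0.58186521 0.09002571 0.077     ] 87.87510425404304 0.08387906506937899
```

Pin spacing measures 83.9 mm (84 expected), which gives a seat near (0.5816, 0.0893) and a yaw of 88.2°. In the side view pb merged with the bright stop, so I'm leaving that one out. Next: descend on the handle.

```bash
python3 -m jog '[[[0.2,-0.1,4,0,6],[0.2,-0.1,8,0,6],[0.2,-0.1,11,0,6],[0.2,-0.1,12,0,6],[0.2,-0.1,12,0,6],[0.2,-0.1,12,0,6]]]'; python3 -c "
from h import *
plan([(.4776,.3386,.031)],-10.3)"
```

```text
time_s: 13.8
tool_pos: [0.4787, 0.3398, 0.0591]
tool_rot: [[0.983, -0.183, 0.002], [-0.183, -0.983, 0.001], [0.002, -0.002, -1.0]]
ft_force: [0.4, -1.0, 0.0]
width: 0.06
t 13.8 tcp [0.4787 0.3398 0.0591] jaw -10.56 tilt [0.0023 0.0015] F [ 0.45 -1.04  0.01] T [-0.11  0.09  0.03] w 0.06
(0.4776, 0.3386, 0.031) -> [-0.09  0.14  2.81]
yaw -0.005
```

```bash
python3 -m jog '[[[-0.1,0.1,1,0,6],[-0.1,0.1,2,0,6],[-0.1,0.1,2.7,0,6],[-0.1,0.1,2.7,0,6],[-0.1,0.1,2.7,0,1],[-0.1,0.1,2.7,0,1],[-0.1,0.1,2.7,0,1],[-0.1,0.1,2.7,0,1],[-0.1,0.1,2.7,0,1],[-0.1,0.1,2.7,0,1],[-0.1,0.1,2.7,0,1],[-0.1,0.1,2.7,0,1]]]' 50; python3 -c "
from h import *
plan([])"
```

```text
time_s: 15.3
tool_pos: [0.4771, 0.3386, 0.0308]
tool_rot: [[0.983, -0.183, 0.001], [-0.183, -0.983, 0.0], [0.001, -0.0, -1.0]]
ft_force: [3.1, -0.1, -0.2]
width: 0.0172
t 15.3 tcp [0.4771 0.3386 0.0308] jaw -10.56 tilt [0.0014 0.0001] F [ 3.08 -0.08 -0.17] T [-0.17 -0.45 -0.02] w 0.0172
```

```bash
python3 -m jog '[[[0,0,-0.5,0,1],[0,0,-2,0,1],[0,0,-5,0,1],[0,0,-8,0,1],[0,0,-11,0,1],[0,0,-13,0,1],[0,0,-13,0,1],[0,0,-13,0,1]]]' 60; python3 -c "
from h import *
plan([(.5815,.0893,.16)],-1.8)
for n in('side','top'):
  im,d=eyes.get_image(n); cv2.imwrite(f'pics/{n}6.png',im[:,:,::-1])
"
```

```text
time_s: 16.3
tool_pos: [0.4752, 0.3384, 0.1599]
tool_rot: [[0.983, -0.183, -0.002], [-0.183, -0.983, -0.001], [-0.002, 0.001, -1.0]]
ft_force: [-0.1, 0.2, -3.1]
width: 0.0177
t 16.3 tcp [0.4752 0.3384 0.1599] jaw -10.53 tilt [-0.0023 -0.0008] F [-0.1   0.18 -3.09] T [-0.07  0.12 -0.04] w 0.0177
(0.5815, 0.0893, 0.16) -> [ 1.500e+01  2.255e+01 -2.000e-02]
yaw -0.152
```

View pics/side6.png

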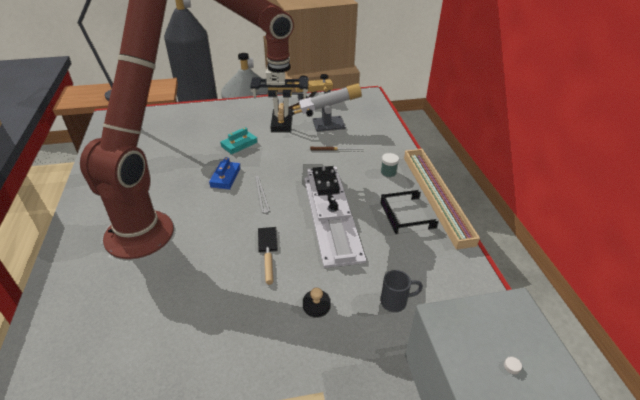

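The top is in the hand, lifted clear at side (282,120), with about 3 N of weight. Moving over the seat.

```bash
python3 -m jog '[[[1,1.5,0,0,1],[3,4.5,0,-0.03,1],[5,7.5,0,-0.06,1],[7,10.5,0,-0.1,1],[9,13.5,0,-0.13,1],[11,16.5,0,-0.15,1],[13,19.5,0,-0.15,1],[14.5,21.8,0,-0.15,1],[15,22.5,0,-0.15,1],[15,22.5,0,-0.15,1],[15,22.5,0,-0.15,1],[15,22.5,0,-0.15,1]]]' 60; python3 - <<'E'
from h import *
plan([(.5815,.0893,.16)],-1.8)
im,d=eyes.get_image("side");cv2.imwrite("pics/side7c.png",cv2.resize(im[80:230,250:410,::-1],None,fx=4,fy=4,interpolation=cv2.INTER_CUBIC))
im,d=eyes.get_image("top");cv2.imwrite("pics/top7c.png",cv2.resize(im[110:230,180:380,::-1],None,fx=4,fy=4,interpolation=cv2.INTER_CUBIC))
C=cloud("top",d);np.save("pics/top7d.npy",d)
E
```

```text
time_s: 17.9
tool_pos: [0.5823, 0.0917, 0.1605]
tool_rot: [[1.0, -0.031, -0.001], [-0.031, -1.0, 0.001], [-0.001, -0.001, -1.0]]
ft_force: [-0.3, 0.0, -4.0]
width: 0.0172
t 17.9 tcp [0.5823 0.0917 0.1605] jaw -1.8 tilt [-0.0007  0.0008] F [-0.28  0.04 -3.96] T [-0.05  0.05 -0.03] w 0.0172
(0.5815, 0.0893, 0.16) -> [-0.07  0.25  0.05]
yaw 0.0
```

View pics/side7c.png

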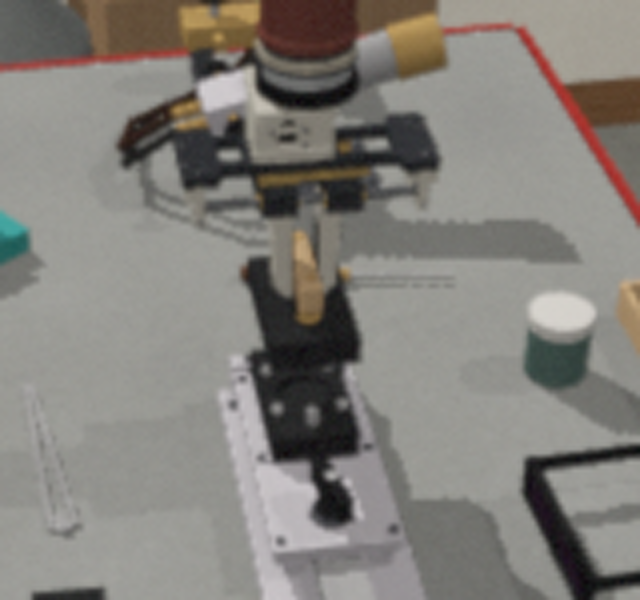

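View pics/top7c.png

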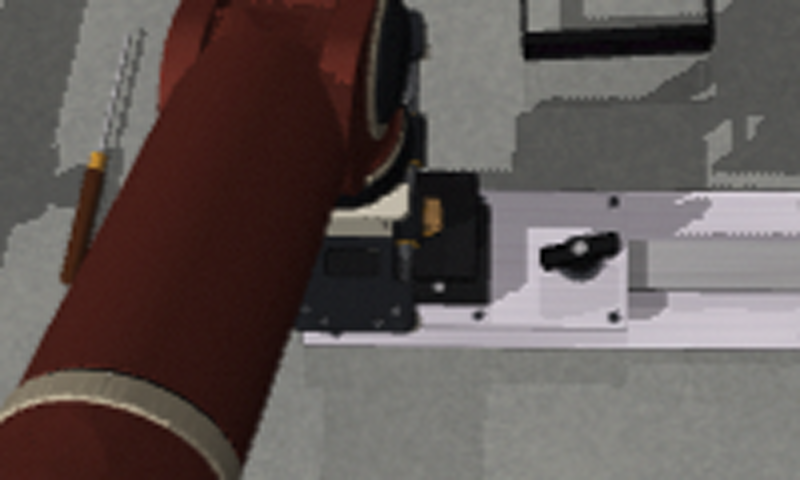

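```bash
python3 - <<'E'
from h import *
d=np.load("pics/top7d.npy");C=cloud("top",d);P=C.reshape(-1,3)
m=(P[:,2]>.146)&(P[:,2]<.160)&(P[:,0]>.52)&(P[:,0]<.65)&(P[:,1]>-.02)&(P[:,1]<.08);Q=P[m]
print(len(Q),Q.min(0),Q.max(0),Q[:,2].mean())
for x0 in np.arange(.545,.62,.01):
    q=Q[(Q[:,0]>x0)&(Q[:,0]<x0+.01)]
    if len(q):print(round(x0,3),q[:,1].min().round(4))
_,ds=eyes.get_image("side");S=cloud("side",ds).reshape(-1,3)
m=(S[:,2]>.145)&(S[:,2]<.160)&(S[:,0]>.52)&(S[:,0]<.65)&(S[:,1]>.02)&(S[:,1]<.15);Q=S[m]
print("side",len(Q),np.percentile(Q,[1,50,99],axis=0).round(4))
q=Q[(Q[:,1]>.03)&(Q[:,1]<.055)];(a,b),(w,h),an=cv2.minAreaRect((q[:,:2]*1000).astype(np.float32));print(a,b,w,h,an)
E
```

```text
344 [0.54376519 0.03168875 0.14603202] [0.61431998 0.07420623 0.15875731] 0.15371020240041275
0.545 0.0344
0.555 0.0344
0.565 0.0344
0.575 0.0341
0.585 0.0341
0.595 0.032
0.605 0.0317
side 386 [[0.5464 0.0258 0.1455]
 [0.5725 0.0571 0.1537]
 [0.6166 0.1446 0.1581]]
580.5567016601562 42.4915771484375 70.7058334350586 24.926485061645508 0.025860412046313286
```

```bash
python3 -m jog '[[[-0.05,0.22,1,0,1],[-0.05,0.22,2,0,1],[-0.05,0.22,3,0,1],[-0.05,0.22,4,0,1],[-0.05,0.22,4.4,0,1],[-0.05,0.22,4.4,0,1],[-0.05,0.22,4.4,0,1]]]' 60; python3 - <<'E'
from h import *
plan([(.5815,.0893,.11)],-1.8)
im,d=eyes.get_image("side");cv2.imwrite("pics/side8c.png",cv2.resize(im[120:220,280:390,::-1],None,fx=6,fy=6,interpolation=cv2.INTER_CUBIC))
E
```

```text
time_s: 18.92
tool_pos: [0.5825, 0.0878, 0.117]
tool_rot: [[0.999, -0.034, 0.001], [-0.034, -0.999, 0.0], [0.001, -0.0, -1.0]]
ft_force: [-0.1, -0.4, -3.6]
width: 0.0177
t 18.93 tcp [0.5825 0.0878 0.117 ] jaw -1.95 tilt [0.0009 0.    ] F [-0.07 -0.44 -3.57] T [-0.05  0.08  0.09] w 0.0177
(0.5815, 0.0893, 0.11) -> [-0.11 -0.14  0.7 ]
yaw -0.003
```

View pics/side8c.png

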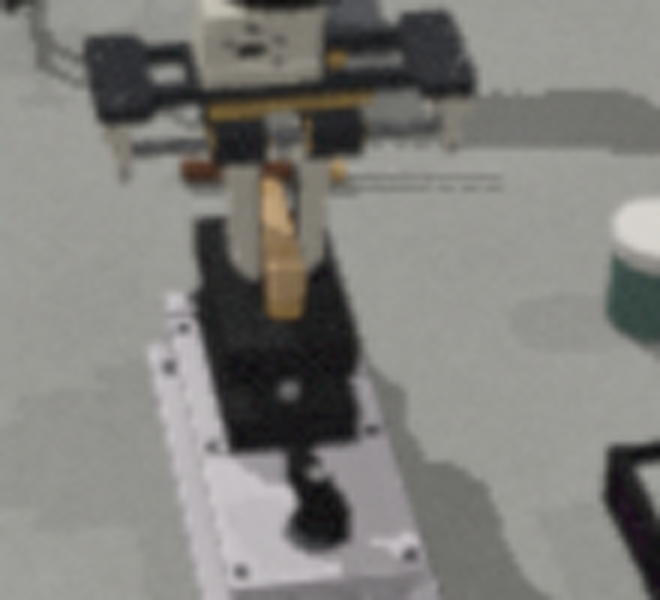

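The top hovers aligned with the lower half, and pin_a shows under its near edge at crop (290,390). Now a slow descent with the correction in.

```bash
python3 -m jog '[[[-0.08,-0.12,0.2,0,1],[-0.08,-0.12,0.4,0,1],[-0.08,-0.12,0.6,0,1],[-0.08,-0.12,0.8,0,1],[-0.08,-0.12,1.0,0,1],[-0.08,-0.12,1.0,0,1]]]' 60; python3 - <<'E'
from h import *
plan([(.5815,.0893,.102)],-1.8)
E
```

```text
time_s: 19.73
tool_pos: [0.582, 0.0887, 0.1066]
tool_rot: [[0.999, -0.034, 0.001], [-0.034, -0.999, -0.001], [0.001, 0.001, -1.0]]
ft_force: [0.5, -0.7, -5.0]
width: 0.0177
t 19.73 tcp [0.582  0.0887 0.1066] jaw -1.95 tilt [ 0.0012 -0.0007] F [ 0.5  -0.7  -4.99] T [-0.25 -0.23  0.08] w 0.0177
(0.5815, 0.0893, 0.102) -> [-0.05 -0.06  0.46]
yaw -0.003
```

The underside is at about 76 mm, 3 mm below the pin tips, with no upward load, so the holes have found the pins. Continuing.

```bash
python3 -m jog '[[[0,0,0.15,0,1],[0,0,0.3,0,1],[0,0,0.45,0,1],[0,0,0.6,0,1],[0,0,0.6,0,1]]]' 60; python3 - <<'E'
from h import *
plan([(.5815,.0893,.096)],-1.8)
E
```

```text
time_s: 20.35
tool_pos: [0.5822, 0.0887, 0.1015]
tool_rot: [[0.999, -0.034, 0.002], [-0.034, -0.999, -0.0], [0.002, 0.0, -1.0]]
ft_force: [1.7, -1.6, 2.8]
width: 0.018
t 20.35 tcp [0.5822 0.0887 0.1015] jaw -1.96 tilt [ 0.0019 -0.0002] F [ 1.65 -1.65  2.84] T [-0.47 -0.22  0.1 ] w 0.018
(0.5815, 0.0893, 0.096) -> [-0.07 -0.06  0.55]
yaw -0.003
```

Contact with the lift pins (load change ≈6.8 N, as stated). Pressing.

```bash
python3 -m jog '[[[0,0,0.15,0,1],[0,0,0.3,0,1],[0,0,0.45,0,1],[0,0,0.6,0,1],[0,0,0.75,0,1],[0,0,0.75,0,1]]]' 60; python3 - <<'E'
from h import *
plan([(.5815,.0893,.096)],-1.8)
E
```

```text
time_s: 21.1
tool_pos: [0.5823, 0.0886, 0.0958]
tool_rot: [[0.999, -0.034, 0.002], [-0.034, -0.999, 0.001], [0.002, -0.001, -1.0]]
ft_force: [-2.5, -2.1, 14.6]
width: 0.0177
t 21.1 tcp [0.5823 0.0886 0.0958] jaw -1.96 tilt [0.0024 0.0007] F [-2.52 -2.1  14.65] T [-0.54  0.66  0.08] w 0.0177
(0.5815, 0.0893, 0.096) -> [-0.08 -0.06 -0.02]
yaw -0.003
```

```bash
python3 -m jog '[[[0,0,0.15,0,1],[0,0,0.25,0,1],[0,0,0.25,0,1],[0,0,0.25,0,1],[0,0,0.25,0,1],[0,0,0.25,0,1]]]' 60; python3 - <<'E'
from h import *
plan([])
im,d=eyes.get_image("side");cv2.imwrite("pics/side9c.png",cv2.resize(im[120:220,280:390,::-1],None,fx=6,fy=6,interpolation=cv2.INTER_CUBIC))
S=cloud("side",d).reshape(-1,3)
imt,dt=eyes.get_image("top");cv2.imwrite("pics/top9.png",imt[:,:,::-1]);P=cloud("top",dt).reshape(-1,3)
for n,A in(("side",S),("top",P)):
  m=(A[:,2]>.083)&(A[:,2]<.095)&(A[:,0]>.53)&(A[:,0]<.635)&(A[:,1]>.0)&(A[:,1]<.06);q=A[m];print(n,len(q),"top face z",np.median(q[:,2]),np.percentile(q[:,0],[1,99]),q[:,1].min())
m=(P[:,2]>.06)&(P[:,2]<.09)&(P[:,0]>.53)&(P[:,0]<.63)&(P[:,1]>-.08)&(P[:,1]<.005);q=P[m]
print("knob",len(q),cv2.minAreaRect((q[:,:2]*1000).astype(np.float32)))
E
```

```text
time_s: 21.85
tool_pos: [0.5823, 0.0887, 0.0957]
tool_rot: [[0.999, -0.034, 0.003], [-0.034, -0.999, 0.002], [0.003, -0.002, -1.0]]
ft_force: [-5.1, -1.7, 26.9]
width: 0.0173
t 21.85 tcp [0.5823 0.0887 0.0957] jaw -1.95 tilt [0.0029 0.0021] F [-5.1  -1.66 26.88] T [-0.64  1.58  0.09] w 0.0173
side 179 top face z 0.08904666036107993 [0.54645114 0.61500095] 0.021522165549542876
top 242 top face z 0.08942486967752047 [0.54513525 0.61396221] 0.02966287770015503
knob 123 ((577.86376953125, -35.492244720458984), (16.285215377807617, 55.78450012207031), 8.477010726928711)
```

View pics/side9c.png

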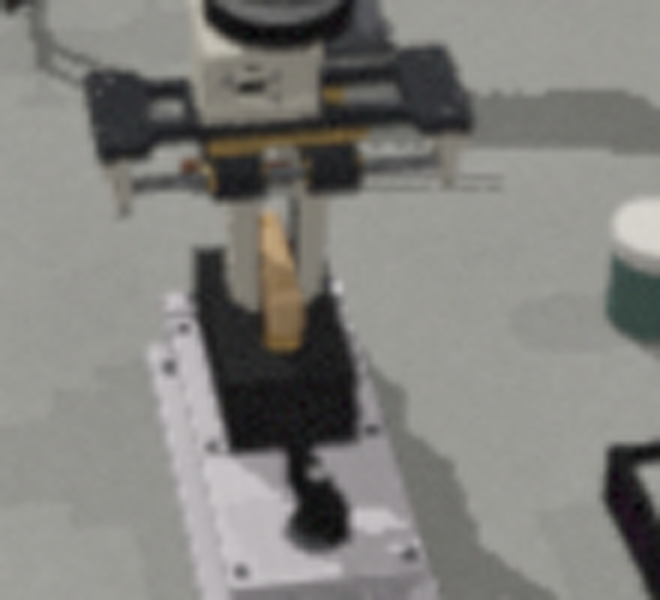

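View pics/top9.png

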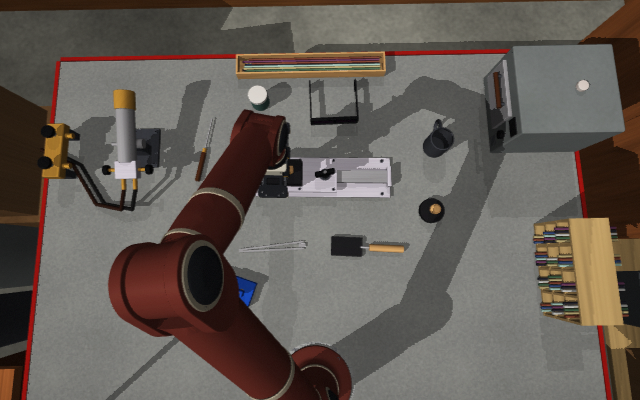

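The halves are flush: crop (290,400) shows no gap and the top face is at 89 mm, as expected. The extra push moved nothing, force rising to 27 N with z fixed. The knob is still turned, and the bystanders are in place. Handing in.

```bash
python3 -c "
from h import *
print(r.sign_off()); plan([])"
```

```text
the job is handed in; nothing more can be done
None
the job is handed in; nothing more can be done
```

I slid the carriage about 101 mm onto its end stop, turned the clamp knob about 1.3 rad clockwise, fitted the mould top over both pins, and pressed it shut. I handed the job in at about 22 s with the gripper still holding it down; no verdict was reported.

**Last checks**
- **Mould shut:** the top's upper face measured 89.0 mm in one camera and 89.4 mm in the other (89 expected). Pressing harder raised the force from 15 to 27 N without moving it, and the tool's tilt was about 0.003 rad.
- **Position on the pins:** the tool was within about 1 mm of the seat position I measured.
- **Carriage and knob:** the resistance at the stop rose from 5 to 9 N with no further travel. The knob bar measured about 1.3 to 1.4 rad from its start, past the 1.1 rad lock point.
- **Bystanders:** by eye in the last top view, all looked unmoved.

**What failed or disagreed**
- **First knob grip:** the fingers closed on the neck below the bar (23 mm instead of about 14), so I reopened, lifted 7 mm and gripped again.
- **Side view of pin_b:** it merged with the bright end stop and gave a wrong height. I took the seat position from the top view, the depth image and the knob position, which agreed within about 2 mm.
- **Knob angle:** the two camera readings differed by about 3°, though both are well past the lock point.

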